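Pack the graded beakers under the squeeze-and-turn cover

TASK

Put the steel beakers away in the carrier: squeeze the two tabs of its clear cover together, turn the cover out of its lock, lift it off and stand it upright on the rubber mat. Nest all the beakers that are there inside one another, upright, largest outermost, on the carrier's raised platform, then put the cover back over them and squeeze and turn it until both tabs spring out in the locked position. Do not tip the cover, and leave the other things on the bench where they are.

Things in the scene. Friction and masses are not known exactly. Their poses are not given: they have to be found in the camera images.
- carrier: Fixed round grey base plate of the carrier, 152 mm across, 10 mm thick; origin at the centre of its underside, on the table, z up. On it stand a raised platform, two hooks at its +y and -y sides and two notches at its +x and -x sides. Locked, the cover's x axis lies along the carrier's x axis, either way round (a half turn makes no difference).
- platform (a point): Centre of the top of the raised aluminium platform, 81.6 mm across, 16 mm above the table, on the carrier's axis; axes as the carrier's. The cover stands around it (1.2 mm play).
- hook (a point): Top of the +y steel hook (its twin is at -y), 22 mm above the table. 20 mm wide along x; the overhang reaches inwards to 55 mm from the carrier's axis, underside at 18 mm. It holds the cover's lug down.
- notch (a point): Middle of the +x notch (its twin is at -x): two steel posts centred 11 mm either side of the x axis, 16 mm clear between them, 52.5 to 61 mm from the carrier's axis, tops 22 mm above the table. It holds the cover's pawl.
- cover: Loose clear round cover, open below, about 0.34 kg, at first locked on the carrier; origin at the centre of its lower edge, z up. Wall 84 mm inside, 92 mm outside, white top plate at 112 to 116 mm. Two tabs on top, at +x and -x; two lugs at the foot, at +y and -y. Seated, its origin is 10 mm above the carrier's. Stiff enough to be lifted and carried by the squeezed tabs.
- cover_top (a point): On the cover's axis midway up the tabs, 132 mm above its origin, axes as the cover's. The two grey tabs face each other across it: each 8 mm thick, 24 mm wide (along y), 117 to 147 mm above the origin, outer faces 60 mm apart along x, 46 mm when fully squeezed.
- cover_lug (a point): Middle of the cover's +y lug (its twin is at -y): 16 mm wide, 5 mm thick, reaching 61 mm from the axis. The cover can be turned either way out of lock, or back in; the lugs are clear of the hooks from about 25 degrees off the lock, and 45 degrees is a good middle at which to lift it off or set it down.
- tab_a (a joint): Travel of the tab on the cover's +x side, m: 0 sprung out, 0.007 fully in. Spring 3 N out, 9 N in. A strip links it to a pawl near the foot, 8 mm wide, 57 mm from the axis (50 when squeezed), which sits in the notch with 4 degrees of play each way when locked and clears it when squeezed.
- tab_b (a joint): The same for the tab on the cover's -x side.
- mat: Fixed black rubber mat, 170 x 170 mm, 3 mm thick, on the table to the robot's left; origin at the centre of its underside.
- beaker_a: Loose plain steel straight-sided beaker, 66 mm outside diameter, 34 mm high, wall 2.5 mm, floor 3 mm, about 90 g; open top, origin at the centre of its underside. May be absent. The narrower a beaker the taller it is, so nested rims stand in steps one above another.
- beaker_b: Loose plain steel straight-sided beaker, 52 mm outside diameter, 52 mm high, wall 2.5 mm, floor 3 mm, about 80 g; open top, origin at the centre of its underside. May be absent. The narrower a beaker the taller it is, so nested rims stand in steps one above another.
- beaker_c: Loose plain steel straight-sided beaker, 40 mm outside diameter, 70 mm high, wall 2.5 mm, floor 3 mm, about 70 g; open top, origin at the centre of its underside. May be absent. The narrower a beaker the taller it is, so nested rims stand in steps one above another.
- beaker_d: Loose plain steel straight-sided beaker, 28 mm outside diameter, 88 mm high, wall 2.5 mm, floor 3 mm, about 60 g; open top, origin at the centre of its underside. May be absent. The narrower a beaker the taller it is, so nested rims stand in steps one above another.
- jar: Bystander, not part of the job, to be left where it is: amber jar 56 mm across, 75 mm high.
- mortar: Bystander, not part of the job, to be left where it is: white ceramic bowl 90 mm across, 45 mm high.
- petri: Bystander, not part of the job, to be left where it is: glass dish 90 mm across, 15 mm high.
- spatula: Bystander, not part of the job, to be left where it is: spatula 180 mm long, lying.
- vial: Bystander, not part of the job, to be left where it is: white bottle 40 mm across, 90 mm high.
- brush: Bystander, not part of the job, to be left where it is: brush 170 mm long, lying.

How it is judged:
By the outcome, as a careful person would: the job done as asked, in the order asked, and still so for the second after the job is handed in, with the robot touching nothing.
Of beaker_a, beaker_b, beaker_c, beaker_d only 3 to 4 are there at a start; the rules pass over those that are not, and their reading is None.
At some moment in a run one of beaker_a, beaker_b may be knocked a few centimetres aside while the robot is not near it.
It also fails if it takes over 210 s, if anything falls off the work surface, if the arm or the gripper's body presses on something with over 40 N, if the wrist force passes 120 N, or if a joint passes its speed limit or range.

ROBOT

A 6-joint arm with a two-finger parallel gripper is mounted at the origin on the work surface. World frame = base frame: x ahead of the robot, y to its left, z up, the work surface at z = 0. Lengths are in m, angles in rad, forces in N, time in s.
With the tool pointing down it reaches from about 0.275 to 1 m from the base axis. Payload 8.4 kg.
Tool frame: the origin (TCP) lies on the centre line of the jaws, within the pads' length; the fingertips stand 17 mm ahead of it and the grasp point (between the pads) lies 2 mm behind it (bot.tcp_to_tips is the z of the fingertips in the tool frame, in m); z points along the fingers, y is the line along which they close (so a half turn about z gives the same grasp; the last joint's range is limited). The gripper opens to 85 mm and grips with 20 to 120 N. Pads are 22 mm wide; open, the fingers measure 114 mm over their backs; the gripper's body (76 mm by 85 mm) begins 54 mm behind the grasp point. The pads swing forward as they close: fully open they stand 13 mm farther back than shut.
Start: joints at [1.212, 0.353, 1.633, -0, 1.155, -0.002], TCP at [0.218, 0.586, 0.248] pointing down, gripper open.
Joint ranges: [-2.63, 2.63], [-0.92, 2.1], [0.06, 2.66], [-1.3, 4.44], [0, 2.69], [-3.02, 3.02]. Speed limits (rad/s): [2.22, 2.22, 2.79, 3.14, 3.14, 3.14].

INTERFACE

Orientations are given as a unit quaternion [x, y, z, w].
In Python, from workcell import bot, hand, kinematics, get_obs, vision, hand_in gives the robot as it stands. The module is installed in compiled form; this text tells all that it offers. Calls block until the motion is done:
- bot.reach(position, orientation): joint-space move of the TCP to a pose.
- bot.servo_line(position, ori=None, velocity=0.15): straight line of the TCP; ori=None keeps the orientation; velocity is the mean speed in m/s.
- bot.goto_joints(angles): joint-space move.
- hand.move_gripper(opening, strength=None): finger opening in m; strength is the grip in N (None keeps the last); returns when the fingers have stopped.
- bot.dwell(seconds).
- kinematics.solve_ik(position, orientation): joint angles nearest the present ones, or None.
- get_obs(): the state.
- vision.read_camera(name): name is "scene" or "top"; returns a dict with "frame" (400x640x3 uint8, red, green, blue), "intrinsics" (3x3 intrinsics, pixels), "view" (4x4, takes a point from world to camera coordinates). Camera axes: x right, y down, z forward; pixel columns grow to the right and rows downward; lengths in m; the calibration is good to about 2 mm. A picture is of the moment at which its call begins. There is no depth.
A pose or a line that the arm cannot do raises bot.IKError and nothing moves.
- hand_in(): hands the job in; it is judged then, once.
The state is a dict: "time_s": time; "joint_pos": joint angles; "joint_vel": joint speeds; "joint_efforts": joint torques, N m; "position": TCP position; "orientation": TCP orientation; "wrist_force": force on the tool from outside, world axes, zero at the start; "ft_torque": the same for the moment, N m; "gripper_width": finger opening in m; "grip_force": force on a finger pad.
Only numpy, scipy, OpenCV 4.12 (cv2) and the standard library are available. Lean on these libraries where they do the work, as an engineer would, in place of code of your own. Each camera call takes 0.05 s, during which the arm holds its last target. There are 200 camera calls.

## Working session

There is one attempt and no reset: what is moved stays moved. The work goes in short steps, each a Python script; the robot and the scene stay as the last script left them, time stands still between calls to the robot, and variables do not carry over. Pictures are saved under pics/ and viewed, at most 14 in all, crops included, and the job is handed in when it is done.

```bash
mkdir -p pics; python3 - <<'E'
from workcell import bot,hand,get_obs,vision
import cv2,numpy as np
for n in("scene","top"):
    c=vision.read_camera(n); cv2.imwrite(f"pics/{n}0.png",c["frame"][:,:,::-1]); np.savez(f"{n}.npz",K=c["intrinsics"],V=c["view"])
    print(n,c["intrinsics"].tolist(),np.round(c["view"],4).tolist())
o=get_obs();print(o["time_s"],o["position"],o["orientation"])
E
```

```text
scene [[433.7152110574736, 0.0, 320.8964804547956], [0.0, 433.7152110574736, 203.11465924417206], [0.0, 0.0, 1.0]] [[-0.4808, 0.8768, 0.0115, 0.2841], [0.5621, 0.3182, -0.7634, -0.2098], [-0.673, -0.3605, -0.6458, 1.5343], [0.0, 0.0, 0.0, 1.0]]
top [[435.0891294796262, 0.0, 318.60771882312383], [0.0, 435.0891294796262, 197.67684742879482], [0.0, 0.0, 1.0]] [[0.0276, -0.9995, -0.0145, -0.033], [-0.9925, -0.0256, -0.1194, 0.544], [0.1189, 0.0177, -0.9927, 1.0529], [0.0, 0.0, 0.0, 1.0]]
0.1 [0.21817078 0.58525934 0.24765463] [ 1.77463503e-01  9.84127190e-01 -6.03980855e-04 -1.18328629e-04]
```

View pics/scene0.png

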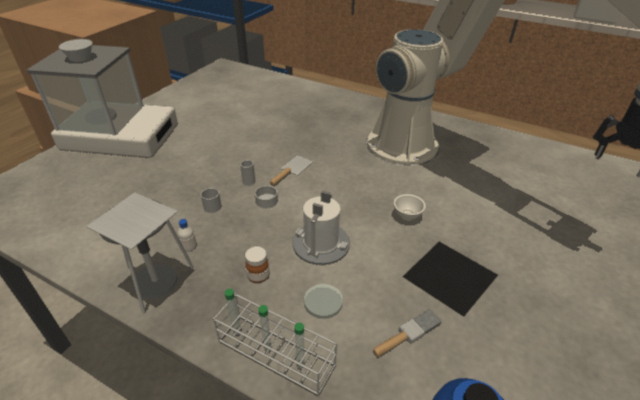

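View pics/top0.png

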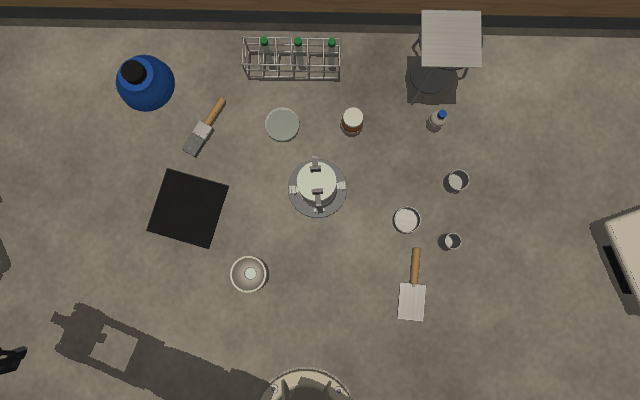

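Scene: cover on carrier (top view ~(317,186)), mat at (188,208), beakers at (406,220), (457,181) and (452,241). I'll enlarge both views.

```bash
cat > h.py <<'E'
import numpy as np,cv2
from workcell import bot,hand,get_obs,vision,kinematics,hand_in
from scipy.spatial.transform import Rotation as R
def cal(n):
    d=np.load(f"{n}.npz"); return d["K"],d["V"]
def cast(n,px,z):
    K,V=cal(n); Rm=V[:3,:3]; c=-Rm.T@V[:3,3]
    d=Rm.T@np.linalg.inv(K)@np.array([px[0],px[1],1.]); return (c+d*(z-c[2])/d[2])
def proj(n,p):
    K,V=cal(n); q=K@(V[:3,:3]@np.asarray(p)+V[:3,3]); return q[:2]/q[2]
def snap(n,name=None):
    f=vision.read_camera(n)["frame"][:,:,::-1].copy()
    if name: cv2.imwrite(f"pics/{name}.png",f)
    return f
def crop(f,x0,y0,x1,y1,s,name):
    cv2.imwrite(f"pics/{name}.png",cv2.resize(f[y0:y1,x0:x1],None,fx=s,fy=s,interpolation=cv2.INTER_CUBIC))
def ori(yaw): # tool down, tool y axis (closing line) at angle yaw in world
    y=np.array([np.cos(yaw),np.sin(yaw),0]); z=np.array([0,0,-1.]); x=np.cross(y,z)
    return R.from_matrix(np.c_[x,y,z]).as_quat()
E
python3 - <<'E'
from h import *
t=cv2.imread("pics/top0.png"); s=cv2.imread("pics/scene0.png")
a=cv2.resize(t[150:225,280:355],None,fx=8,fy=8,interpolation=3)[:, :600]
crop(t,280,150,355,225,8,"c1")
crop(t,380,160,480,260,6,"c2")
crop(s,190,150,360,270,4.7,"c3")
for p in[(406,220),(457,181),(452,241)]:print(cast("top",p,.05))
m=cv2.inRange(cv2.cvtColor(t,cv2.COLOR_BGR2GRAY),0,30); m[:150]=0;m[260:]=0;m[:,:130]=0;m[:,240:]=0
c=max(cv2.findContours(m,0,2)[0],key=cv2.contourArea); b=cv2.boxPoints(cv2.minAreaRect(c))
print([cast("top",p,.003).round(4) for p in b]); print(np.mean([cast("top",p,.003) for p in b],0))
E
```

```text
[ 0.49336561 -0.23269892  0.05      ]
[ 0.59248654 -0.35707324  0.05      ]
[ 0.4455551  -0.34356735  0.05      ]
[array([0.4537, 0.4182, 0.003 ]), array([0.6182, 0.379 , 0.003 ]), array([0.5719, 0.2162, 0.003 ]), array([0.4094, 0.2577, 0.003 ])]
[0.51329194 0.3177623  0.003     ]
```

View pics/c1.png

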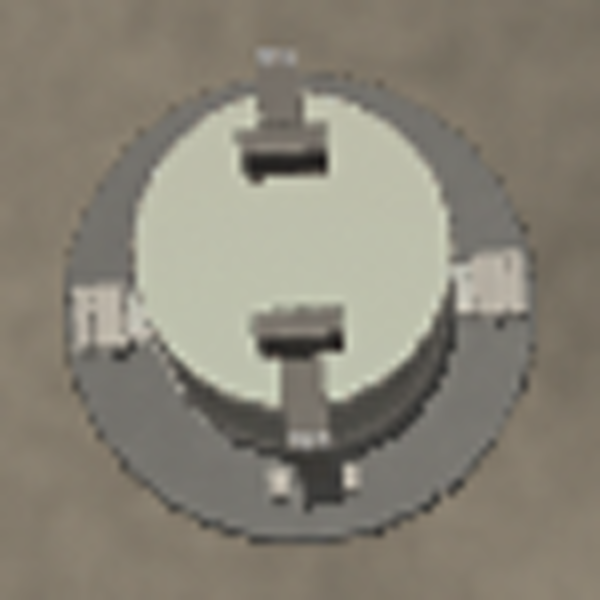

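View pics/c2.png

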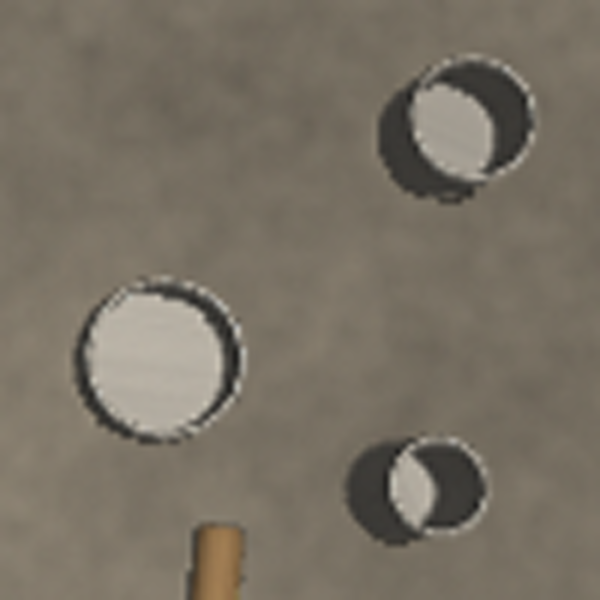

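View pics/c3.png

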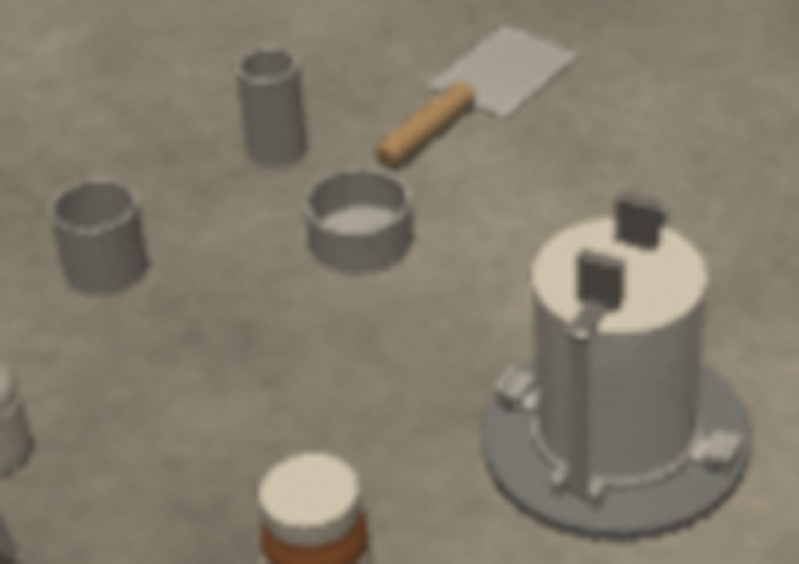

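The crops show: cover locked, tab tops at c1 (285,137) and (298,316), hooks at c1 (100,318) and (495,282); beakers a (406.5,220), b (459,180) and c (453,241), judged by rim diameter. No d is visible.

```bash
python3 - <<'E'
from h import *
f=lambda x,y,s,ox,oy:((x+.5)/s-.5+ox,(y+.5)/s-.5+oy)
T=[cast("top",f(x,y,8,280,150),.157) for x,y in((285,137),(298,316))]
H=[cast("top",f(x,y,8,280,150),.022) for x,y in((100,318),(495,282))]
B=cast("top",f(299,310,8,280,150),.01); P=cast("top",f(294,250,8,280,150),.126)
d=T[0]-T[1]; e=H[0]-H[1]
print("tabs",np.mean(T,0),np.linalg.norm(d),np.degrees(np.arctan2(d[1],d[0])))
print("hooks",np.mean(H,0),np.linalg.norm(e),np.degrees(np.arctan2(e[1],e[0]))-90)
print("base",B,"plate",P)
# scene check: tab tops in c3 (x4.7)
S=[cast("scene",f(x,y,4.7,190,150),.157) for x,y in((640,203),(600,258))]
d=S[0]-S[1];print("scene tabs",np.mean(S,0),np.linalg.norm(d),np.degrees(np.arctan2(d[1],d[0])))
for nm,c2,c3,z in(("a",(159,360),(358,198),.034),("b",(474,118),(97,205),.052),("c",(438,485),(269,67),.07)):
    print(nm,cast("top",f(*c2,6,380,160),z),cast("scene",f(*c3,4.7,190,150),z))
print(bot.tcp_to_tips)
c=np.mean(T,0)
for y in(0,np.pi):
  for p in([c[0],c[1],.25],[.513,.318,.25],[.49,-.23,.2]):
    for k in(0,45,-45,90):
      q=kinematics.solve_ik(p,ori(y+np.radians(k)));print(k,p[1].round(2) if hasattr(p[1],'round') else p[1],None if q is None else np.round(q,2)[[0,5]])
E
```

```text
tabs [ 0.57385374 -0.01365761  0.157     ] 0.05040327402470593 5.722947707610172
hooks [ 0.57274641 -0.01281081  0.022     ] 0.1252337356722417 6.720083415257932
base [ 0.57127198 -0.01311888  0.01      ] plate [ 0.57213589 -0.01379221  0.126     ]
scene tabs [ 0.57268603 -0.01019147  0.157     ] 0.04929123939880897 -176.0658201248026
a [ 0.4955755  -0.23584479  0.034     ] [ 0.49449871 -0.23671601  0.034     ]
b [ 0.5965907  -0.36037468  0.052     ] [ 0.59548555 -0.355613    0.052     ]
c [ 0.44640259 -0.33918155  0.07      ] [ 0.44716753 -0.33468718  0.07      ]
0.017
0 -0.01 [-0.03 -0.03]
45 -0.01 [-0.03 -0.81]
-45 -0.01 [-0.03  0.76]
90 -0.01 [-0.03 -1.6 ]
0 0.318 [0.55 0.55]
45 0.318 [ 0.55 -0.23]
-45 0.318 [0.55 1.34]
90 0.318 [ 0.55 -1.02]
0 -0.23 [-0.44 -0.44]
45 -0.23 [-0.44 -1.23]
-45 -0.23 [-0.44  0.34]
90 -0.23 [-0.44 -2.01]
0 -0.01 None
45 -0.01 [-0.03  2.33]
-45 -0.01 [-0.03 -2.38]
90 -0.01 [-0.03  1.54]
0 0.318 [ 0.55 -2.59]
45 0.318 [0.55 2.91]
-45 0.318 [ 0.55 -1.8 ]
90 0.318 [0.55 2.12]
0 -0.23 [-0.44  2.7 ]
45 -0.23 [-0.44  1.91]
-45 -0.23 [-0.44 -2.8 ]
90 -0.23 [-0.44  1.13]
```

```bash
cat >> h.py <<'E'
C=np.array([.5725,-.0127]); YAW=np.radians(6.2)
def st(m=""):
    o=get_obs(); print(m,"t%.1f"%o["time_s"],np.round(o["position"],4),"F",np.round(o["wrist_force"],1),"M",np.round(o["ft_torque"],2),"w%.4f g%.1f"%(o["gripper_width"],o["grip_force"]),"q6 %.2f"%o["joint_pos"][5]); return o
def turn(dyaw,steps=3):
    q=np.array(get_obs()["joint_pos"])
    for i in range(1,steps+1):
        p=q.copy(); p[5]-=dyaw*i/steps; bot.goto_joints(p)
        st("turn")
E
python3 - <<'E'
from h import *
st()
hand.move_gripper(.085,40)
bot.reach([*C,.25],ori(YAW)); bot.servo_line([*C,.17],velocity=.15); st("above")
bot.servo_line([*C,.150],velocity=.04); st("down")
hand.move_gripper(.040,40); st("squeeze")
f=snap("top"); crop(f,280,150,355,225,7,"d1")
E
```

```text
t0.1 [0.2182 0.5853 0.2477] F [-0.4 -0.8  0.5] M [ 0.07 -0.01 -0.07] w0.0851 g0.0 q6 -0.00
above t3.5 [ 0.573  -0.0125  0.1706] F [-0.  -0.1 -0.1] M [ 0.01  0.05 -0.02] w0.0852 g0.0 q6 -0.13
down t4.1 [ 0.5725 -0.0127  0.1499] F [ 0.1  0.5 -0.4] M [0.05 0.01 0.  ] w0.0852 g0.0 q6 -0.13
squeeze t4.6 [ 0.5722 -0.0128  0.1512] F [-5.3 -0.9 13.2] M [-0.13  1.03  0.02] w0.0431 g39.8 q6 -0.13
```

View pics/d1.png

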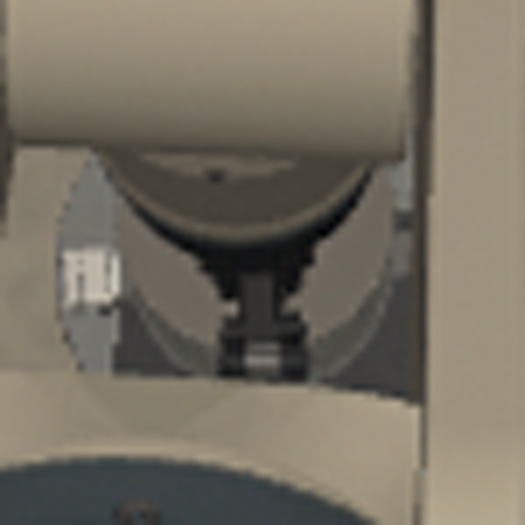

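The gripper is over the tabs, but squeezing gave 13 N upward: the tips swing down onto the top plate. I'll raise it slightly and re-squeeze.

```bash
python3 - <<'E'
from h import *
hand.move_gripper(.066,40)
bot.servo_line([*C,.1545],velocity=.04); st("up")
hand.move_gripper(.040,45); st("squeeze")
turn(np.radians(45),5)
E
```

```text
up t5.3 [ 0.5728 -0.0127  0.1549] F [ 1.  -0.3  0.6] M [-0.02  0.03 -0.02] w0.0663 g0.0 q6 -0.13
squeeze t5.6 [ 0.5725 -0.0128  0.1558] F [-5.5 -1.2 14.1] M [-0.09  0.97  0.07] w0.0428 g44.7 q6 -0.13
turn t5.9 [ 0.5725 -0.0126  0.1559] F [-1.4  1.1  2.9] M [0.31 0.17 0.05] w0.0424 g46.7 q6 -0.29
turn t6.2 [ 0.5728 -0.0127  0.1559] F [0.1 0.1 1.9] M [ 0.35 -0.23  0.11] w0.0423 g46.6 q6 -0.44
turn t6.4 [ 0.5726 -0.0127  0.1559] F [-0.3  0.9  3.5] M [ 0.27 -0.14  0.06] w0.0423 g46.6 q6 -0.60
turn t6.7 [ 0.5725 -0.0126  0.1559] F [-0.3  0.8  2.3] M [ 0.45 -0.15  0.15] w0.0426 g46.7 q6 -0.75
turn t7.0 [ 0.5725 -0.0126  0.1559] F [-0.6  1.   3.4] M [ 0.59 -0.21  0.15] w0.0420 g46.6 q6 -0.91
```

```bash
python3 - <<'E'
from h import *
o=get_obs();print(o["position"],o["orientation"]); np.savez("grip0.npz",p=o["position"],q=o["joint_pos"],o=o["orientation"])
bot.servo_line([*C,.166],velocity=.04); st("lift")
bot.servo_line([*C,.21],velocity=.1); st("lift")
bot.servo_line([*C,.27],velocity=.15); st("lift")
snap("scene","e1")
cv2.imwrite("pics/e1c.png",cv2.resize(cv2.imread("pics/e1.png")[100:320,180:480],None,fx=2.6,fy=2.6))
E
```

```text
[ 0.57253517 -0.01258285  0.1558508 ] [3.35933418e-01 9.41885722e-01 1.19071875e-04 1.02882541e-04]
lift t7.4 [ 0.5724 -0.0128  0.166 ] F [-1.   0.8 -4. ] M [-0.05 -0.01  0.02] w0.0422 g46.1 q6 -0.92
lift t8.0 [ 0.5723 -0.0127  0.2098] F [ 0.6 -0.4 -4.5] M [-0.02  0.05 -0.03] w0.0426 g46.1 q6 -0.92
lift t8.5 [ 0.572  -0.0127  0.269 ] F [ 0.3  0.5 -4.6] M [-0.03 -0.02 -0.08] w0.0425 g46.2 q6 -0.92
```

View pics/e1c.png

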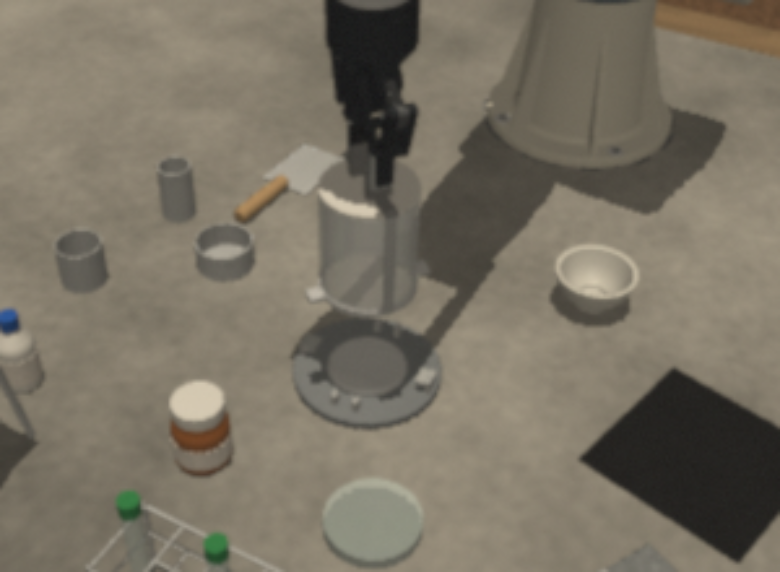

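The cover hangs upright and the platform is clear and empty (no beaker d under it). Next, set it on the mat.

```bash
python3 - <<'E'
from h import *
M=[.513,.318]
bot.servo_line([*M,.24],velocity=.2); bot.servo_line([*M,.158],velocity=.12); st("near")
z=.158
while z>.146:
    z-=.001; bot.servo_line([*M,z],velocity=.03)
    if get_obs()["wrist_force"][2]>-1.5: break
o=st("touch"); np.savez("mat.npz",p=o["position"],q=o["joint_pos"],o=o["orientation"])
hand.move_gripper(.066,45); st("open")
hand.move_gripper(.085,45); bot.servo_line([*M,.25],velocity=.15)
A=[.495,-.236]
bot.reach([.55,.1,.25],ori(np.pi/2)); st()
f=snap("scene"); cv2.imwrite("pics/f1.png",f[100:320,100:540]); t=snap("top","f1t")
E
```

```text
near t11.3 [0.5136 0.3182 0.1587] F [ 0.5 -0.5 -4. ] M [-0.02  0.01 -0.1 ] w0.0427 g46.2 q6 -0.34
touch t13.8 [0.5132 0.318  0.149 ] F [-2.1 -2.7  5.8] M [-0.3   0.36 -0.05] w0.0420 g47.2 q6 -0.34
open t14.1 [0.5132 0.3182 0.1481] F [ 0.2 -0.2  0.4] M [-0.06  0.01  0.02] w0.0658 g0.0 q6 -0.34
 t16.3 [0.5498 0.1004 0.2494] F [ 0.6 -0.1  0.2] M [ 0.05 -0.05 -0.01] w0.0850 g0.0 q6 -1.39
```

View pics/f1.png

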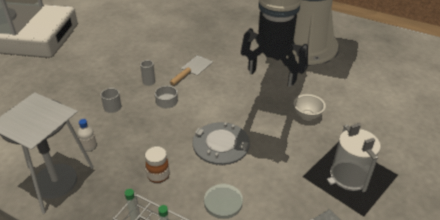

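Cover stands upright on the mat. Next is beaker a; before each grasp I'll check for displacement automatically.

```bash
cat >> h.py <<'E'
REF={"a":(406,220),"b":(458,181),"c":(450,241)}
def moved(which):
    t=snap("top"); r=cv2.imread("pics/top0.png"); out={}
    for k in which:
        x,y=REF[k]; s=np.s_[y-18:y+19,x-18:x+19]
        out[k]=round(float(np.abs(t[s].astype(int)-r[s]).mean()),1)
    print("diff",out); return out
def pick(xy,zg,w,yaw=np.pi/2):
    bot.reach([*xy,.20],ori(yaw)); bot.servo_line([*xy,zg+.02],velocity=.15); bot.servo_line([*xy,zg],velocity=.05); st("at")
    hand.move_gripper(w,30); st("grip")
E
python3 - <<'E'
from h import *
moved("abc")
pick([.495,-.236],.030,.058)
bot.servo_line([.495,-.236,.12],velocity=.12); st("lift")
E
```

```text
diff {'a': 0.9, 'b': 0.8, 'c': 0.8}
at t19.4 [ 0.4948 -0.2359  0.0297] F [-0.4  0.2  0.1] M [-0.01  0.04 -0.07] w0.0849 g0.0 q6 -2.02
grip t19.8 [ 0.4952 -0.2362  0.0307] F [-2.1  0.7  5.9] M [0.05 0.23 0.07] w0.0653 g31.9 q6 -2.02
lift t20.7 [ 0.4945 -0.2358  0.1194] F [-0.2 -0.3 -1.6] M [-0.03  0.02  0.05] w0.0652 g33.4 q6 -2.02
```

```bash
cat >> h.py <<'E'
def place(z,w):
    bot.servo_line([*C,max(.13,z+.04)],velocity=.2,ori=ori(np.pi/2)); bot.servo_line([*C,z+.008],velocity=.1)
    zz=z+.008
    while zz>z-.002:
        zz-=.001; bot.servo_line([*C,zz],velocity=.03)
        if get_obs()["wrist_force"][2]>1.5: break
    st("placed"); hand.move_gripper(w,30); st("open")
E
python3 - <<'E'
from h import *
place(.0462,.075)
bot.servo_line([*C,.2],velocity=.15); hand.move_gripper(.085,30)
bot.reach([.5,-.12,.3],ori(np.pi/2))
bot.reach([.42,.15,.3],ori(np.pi/2))
moved("bc"); t=snap("top","g1"); s=snap("scene","g2")
im=np.vstack([cv2.resize(t[150:260,280:480],None,fx=3,fy=3,interpolation=3),cv2.resize(s[150:260,180:380],None,fx=3,fy=3)[:270]])
cv2.imwrite("pics/g.png",im)
E
```

```text
placed t24.9 [ 0.5726 -0.0127  0.0467] F [-1.4 -1.1  7.2] M [-0.06  0.34 -0.04] w0.0653 g34.0 q6 -1.60
open t25.2 [ 0.5726 -0.0127  0.0462] F [ 0.6 -0.1  0.2] M [0.04 0.01 0.01] w0.0752 g0.0 q6 -1.60
diff {'b': 0.6, 'c': 0.6}
```

View pics/g.png

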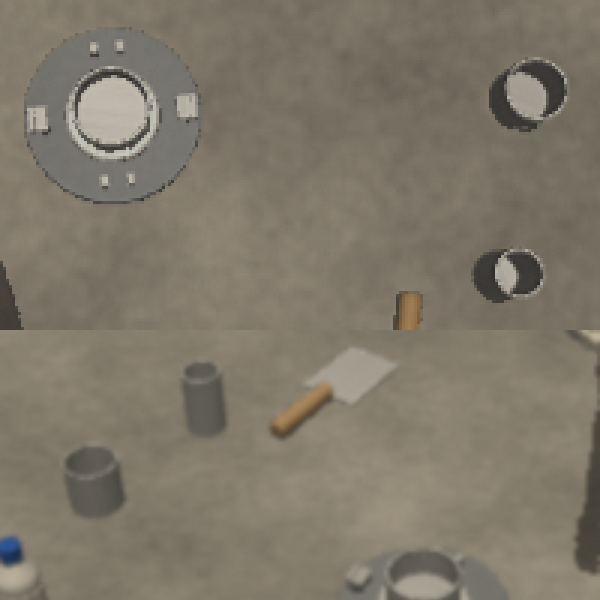

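Beaker a sits on the platform (rim at crop (112,108)); b and c haven't moved. Measure a's actual position, then go for b.

```bash
python3 - <<'E'
from h import *
f=lambda x,y:((x+.5)/3-.5+280,(y+.5)/3-.5+150)
print("a",cast("top",f(112.5,108.5),.05),"plat",cast("top",f(112.5,114),.016),"base",cast("top",f(112.5,115),.01))
N=[cast("top",f(x,y),.022) for x,y in((107,47),(118,180))];d=N[0]-N[1];print(np.mean(N,0),np.linalg.norm(d),np.degrees(np.arctan2(d[1],d[0])))
B=[.5965,-.3585]
pick(B,.050,.045)
bot.servo_line([*B,.14],velocity=.12); st("lift")
E
```

```text
a [ 0.57178326 -0.01440298  0.05      ] plat [ 0.57209276 -0.01378822  0.016     ] base [ 0.57209225 -0.01368127  0.01      ]
[ 0.57200905 -0.01386877  0.022     ] 0.1134957907596001 6.283933550980957
at t32.1 [ 0.5964 -0.3584  0.0496] F [-0.4 -0.1 -0.5] M [-0.    0.    0.04] w0.0851 g0.0 q6 -2.11
grip t32.5 [ 0.5969 -0.3587  0.0507] F [-0.8 -0.6  5. ] M [-0.03  0.15 -0.  ] w0.0506 g31.7 q6 -2.11
lift t33.4 [ 0.596  -0.3582  0.1391] F [-0.  -0.3 -1.7] M [-0.01 -0.03 -0.03] w0.0503 g31.3 q6 -2.11
```

```bash
python3 - <<'E'
from h import *
place(.0697,.064)
bot.servo_line([*C,.2],velocity=.15); hand.move_gripper(.085,30)
bot.reach([.42,.15,.3],ori(np.pi/2))
moved("c"); t=snap("top","i1"); s=snap("scene","i2")
im=np.vstack([cv2.resize(t[150:230,280:400],None,fx=4,fy=4,interpolation=3),cv2.resize(s[195:265,270:390],None,fx=4,fy=4)])
cv2.imwrite("pics/i.png",im[:600])
E
```

```text
placed t38.2 [ 0.5725 -0.0127  0.0696] F [-3.  -0.  10.7] M [-0.05  0.6   0.01] w0.0503 g32.3 q6 -1.60
open t38.5 [ 0.5725 -0.0127  0.0686] F [0.3 0.1 0.3] M [-0.01 -0.02  0.07] w0.0641 g0.0 q6 -1.60
diff {'c': 0.6}
```

View pics/i.png

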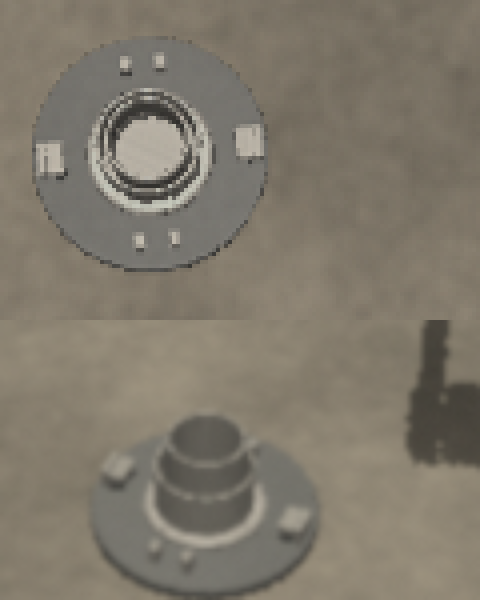

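b is nested in a (concentric rims, stepped in the scene view). Next: c.

```bash
python3 - <<'E'
from h import *
P=[.4467,-.337]
pick(P,.068,.032); z=get_obs()["position"][2]
bot.servo_line([*P,.16],velocity=.12); st("lift")
place(z+.022,.053)
bot.servo_line([*C,.22],velocity=.15); hand.move_gripper(.085,30)
bot.reach([.42,.15,.3],ori(np.pi/4))
t=snap("top","j1"); s=snap("scene","j2")
im=np.hstack([cv2.resize(t[150:230,280:360],None,fx=4.5,fy=4.5,interpolation=3),cv2.resize(s[185:265,280:360],None,fx=4.5,fy=4.5)])
cv2.imwrite("pics/j.png",im)
E
```

```text
at t44.3 [ 0.4466 -0.3369  0.0677] F [-0.1 -0.6  0.5] M [-0.01 -0.    0.01] w0.0850 g0.0 q6 -2.22
grip t44.8 [ 0.447  -0.3373  0.0684] F [-0.4 -0.9  2.8] M [-0.07  0.01  0.02] w0.0385 g29.9 q6 -2.22
lift t45.7 [ 0.4462 -0.3367  0.1593] F [ 0.4  0.1 -0.7] M [-0.11  0.02 -0.  ] w0.0385 g30.1 q6 -2.22
placed t48.3 [ 0.5795 -0.0197  0.1046] F [ -3.7 -41.5  54.5] M [-7.71  0.36  0.23] w0.0388 g53.3 q6 -1.60
open t48.6 [ 0.5737 -0.0145  0.0987] F [ -0.1 -11.3  11.4] M [-2.21  0.2   0.1 ] w0.0531 g6.0 q6 -1.60
```

View pics/j.png

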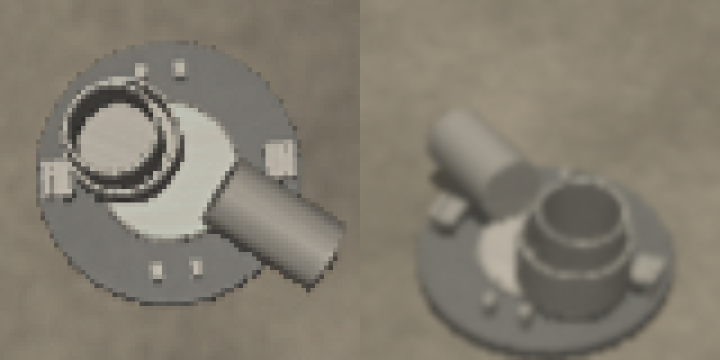

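My mistake: the carry height for c was too low, so c struck b's rim. The a+b stack has slid toward the +y hook and c is lying across the base's -y edge. I'll look closely at the saved frames to mend it.

```bash
python3 - <<'E'
from h import *
t=cv2.imread("pics/j1.png");s=cv2.imread("pics/j2.png")
a=cv2.resize(t[155:225,285:365],None,fx=5,fy=5,interpolation=3)
b=cv2.resize(s[200:270,285:365],None,fx=5,fy=5,interpolation=3)
im=np.hstack([a,b]); im=cv2.convertScaleAbs(im,alpha=1.5)
c=cv2.convertScaleAbs(cv2.resize(t[180:218,322:362],None,fx=6,fy=6,interpolation=3),alpha=1.6)
d=cv2.convertScaleAbs(cv2.resize(s[200:240,285:335],None,fx=6,fy=6,interpolation=3),alpha=1.6)
row=np.zeros((240,800,3),np.uint8); row[:c.shape[0],:c.shape[1]]=c; row[:d.shape[0],400:400+d.shape[1]]=d
cv2.imwrite("pics/k.png",np.vstack([im,row]))
E
```

```text
(no output)
```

View pics/k.png

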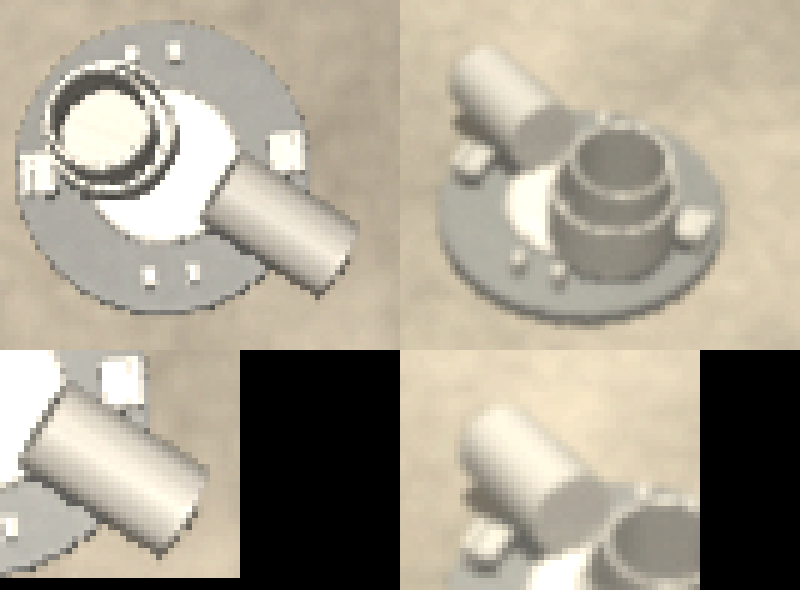

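c lies floor-inward (flat disc visible at the inner end), mouth outward and downward, beside the -y hook; a+b look upright on the platform's edge. Plan: grip c near its mouth with the tool tilted 45°, stand it on free table, then recentre a+b by gripping a, then nest c properly.

```bash
cat > k.py <<'E'
from h import *
ft=lambda x,y:((x+.5)/5-.5+285,(y+.5)/5-.5+155)
fs=lambda x,y:((x-400+.5)/5-.5+285,(y+.5)/5-.5+200)
def tri(p,q):
    P=[]
    for n,px in(("top",p),("scene",q)):
        K,V=cal(n); P.append((K@V[:3]))
    X=cv2.triangulatePoints(P[0],P[1],np.array(p,float).reshape(2,1),np.array(q,float).reshape(2,1)); return (X[:3]/X[3]).ravel()
def frame(d,y): # tool z=d, closing line y
    d=d/np.linalg.norm(d); y=y/np.linalg.norm(y); return R.from_matrix(np.c_[np.cross(y,d),y,d])
E
python3 - <<'E'
from k import *
print("a top",cast("top",ft(112,130),.05),"scene",cast("scene",fs(616,202),.05))
print("inner tri",tri(ft(222,188),fs(545,135)),"outer tri",tri(ft(338,262),fs(478,75)))
i=cast("top",ft(222,188),.040);o=cast("top",ft(338,262),.028);print(i,o,np.linalg.norm(o-i))
h=o-i;h[2]=0;h/=np.linalg.norm(h);up=np.array([0,0,1.]);y=np.cross(up,h)
print("h",h,"r of ends",np.linalg.norm(i[:2]-C),np.linalg.norm(o[:2]-C))
for phi in(30,45):
  d=-up*np.cos(np.radians(phi))-h*np.sin(np.radians(phi))
  g=i+(o-i)*.7
  for s in(1,-1):
    q=frame(d,s*y); print(phi,s,kinematics.solve_ik(g,q.as_quat()))
    # final
    az=np.arctan2(-.24,.52)
    for e in(90-phi,):
      d2=np.array([np.cos(az)*np.sin(np.radians(e)),np.sin(az)*np.sin(np.radians(e)),-np.cos(np.radians(e))])
      hf=np.array([np.cos(az),np.sin(az),0]); y2=np.cross(up,hf)
      print("  fin",kinematics.solve_ik([.52,-.24,.06],frame(d2,s*y2).as_quat()))
E
```

```text
a top [0.58418197 0.0110295  0.05      ] scene [0.59475998 0.02126366 0.05      ]
inner tri [ 0.55780464 -0.04256995  0.03663468] outer tri [ 0.52396927 -0.10273278  0.0264175 ]
[ 0.55805769 -0.0439658   0.04      ] [ 0.523901   -0.10281247  0.028     ] 0.06909131512807788
h [-0.50199979 -0.86486774  0.        ] r of ends 0.03444024504560752 0.10238222247912536
30 1 [-0.46626622  0.57474417  2.04240233  0.88568372  0.70044311 -0.68331497]
  fin [-0.43756867  0.74519347  2.46980029  3.13662857  1.12059772  1.57037597]
30 -1 [-0.46626622  0.57474417  2.04240233  0.88568372  0.70044311  2.45827768]
  fin [-0.43756867  0.74519347  2.46980029  3.13662857  1.12059772 -1.57121668]
45 1 [-0.59971247  0.6776522   2.04043639  1.12369542  0.89795562 -1.01919236]
  fin [-0.43678853  0.52759578  2.38266067  3.13570521  0.55406492  1.57270531]
45 -1 [-0.59971247  0.6776522   2.04043639  1.12369542  0.89795562  2.1224003 ]
  fin [-0.43678853  0.52759578  2.38266067  3.13570521  0.55406492 -1.56888734]
```

```bash
cat >> k.py <<'E'
i=np.array([.558,-.0432,.038]);o=np.array([.524,-.1028,.0272])
h=o-i;h[2]=0;h/=np.linalg.norm(h);up=np.array([0,0,1.]);phi=np.radians(45)
d=-up*np.cos(phi)-h*np.sin(phi); q1=frame(d,np.cross(up,h)).as_quat()
delta=np.arcsin((i[2]-o[2])/np.linalg.norm(o-i))
g=i+(o-i)*.7-d*.006
S=np.array([.52,-.24]); az=np.arctan2(S[1],S[0]); e=np.pi/2-phi+delta
hf=np.array([np.cos(az),np.sin(az),0]); d2=hf*np.sin(e)-up*np.cos(e); q2=frame(d2,np.cross(up,hf)).as_quat()
E
python3 - <<'E'
from k import *
bot.reach([.44,-.15,.30],ori(np.pi/4)); hand.move_gripper(.060,30)
bot.reach(g-d*.13,q1); st("pre")
bot.servo_line(g-d*.03,velocity=.12); bot.servo_line(g,velocity=.04); st("at")
hand.move_gripper(.03,35); st("grip")
bot.servo_line(g+[0,0,.04],velocity=.05); st("lift"); bot.servo_line(g+[0,0,.2],velocity=.15); st("lift")
E
```

```text
pre t53.5 [ 0.4866 -0.1684  0.1269] F [ 0.4 -0.1 -0.5] M [-0.28  0.16 -0.02] w0.0601 g0.0 q6 -0.87
at t55.4 [ 0.5321 -0.0886  0.0347] F [ 0.3 -0.1 -0.6] M [-0.32  0.17 -0.02] w0.0600 g0.0 q6 -1.01
grip t55.7 [ 0.5321 -0.0888  0.035 ] F [-3.4 -1.4  3.6] M [-0.15  0.28  0.15] w0.0395 g34.7 q6 -1.01
lift t56.6 [ 0.532  -0.0886  0.0745] F [ 0.2  0.2 -1.2] M [-0.4   0.25  0.03] w0.0393 g35.2 q6 -0.93
lift t57.9 [ 0.5317 -0.0884  0.2338] F [ 0.5  0.2 -1.9] M [-0.43  0.26  0.06] w0.0395 g35.2 q6 -0.60
```

c is gripped (0.7 N lifted). Rotate upright in the air and set it on the free table.

```bash
python3 - <<'E'
from k import *
bot.reach([*S,.22],q2); st("rot")
bot.servo_line([*S,.07],velocity=.12)
f0=get_obs()["wrist_force"][2]; z=.07; print(f0)
while z>.045:
    z-=.001; bot.servo_line([*S,z],velocity=.03)
    if get_obs()["wrist_force"][2]>f0+2: break
st("touch"); hand.move_gripper(.055,30); st("open")
bot.servo_line(np.r_[S,z]-d2*.12,velocity=.12); bot.servo_line(np.r_[S,z]-d2*.12+[0,0,.12],velocity=.15)
bot.reach([.42,.15,.3],ori(np.pi/2))
t=snap("top","l1"); s=snap("scene","l2")
u,v=proj("top",[*S,.05]).astype(int);u2,v2=proj("scene",[*S,.04]).astype(int);print(u,v,u2,v2)
im=np.zeros((600,800,3),np.uint8)
im[:300,:400]=cv2.resize(t[150:225,285:385],None,fx=4,fy=4,interpolation=3); im[300:,:400]=cv2.resize(s[200:275,265:365],None,fx=4,fy=4,interpolation=3)
im[:300,400:]=cv2.resize(t[v-37:v+38,u-50:u+50],None,fx=4,fy=4); im[300:,400:]=cv2.resize(s[v2-37:v2+38,u2-50:u2+50],None,fx=4,fy=4)
cv2.imwrite("pics/l.png",cv2.convertScaleAbs(im,alpha=1.4))
E
```

```text
rot t59.8 [ 0.5204 -0.2402  0.2202] F [ 0.1  0.1 -1.5] M [ 0.18  0.42 -0.01] w0.0392 g35.2 q6 1.58
-0.4377698174533504
touch t65.7 [ 0.5203 -0.2401  0.053 ] F [-2.9  2.9  9.2] M [-0.18 -0.33 -0.04] w0.0392 g35.9 q6 1.57
open t66.0 [ 0.52   -0.24    0.0519] F [ 1.   1.  -0.1] M [0.17 0.33 0.01] w0.0549 g0.0 q6 1.57
409 209 259 194
```

View pics/l.png

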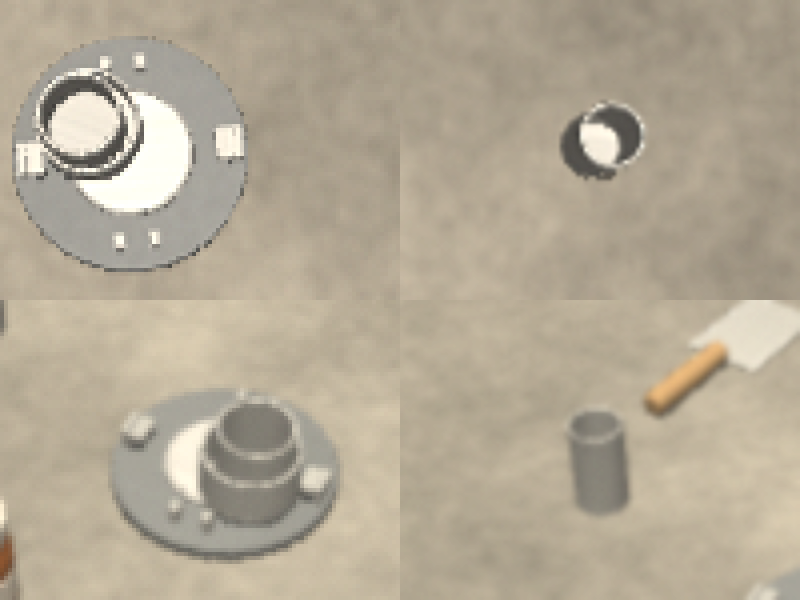

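c stands upright on the table, mouth up (rim at top px (412,206)). a+b stand upright and nested, off-centre (a's rim centre ≈ crop (88,124)). Now recentre them.

```bash
python3 - <<'E'
from k import *
at=cast("top",(284.6+88.5/4,149.6+124.5/4),.05); as_=cast("scene",(264.6+251.5/4,199.6+147.5/4),.05)
print(at,as_,"c",cast("top",(412.2,205.7),.07), "c scene",cast("scene",(209-.4+(596-400)/4,157-.4+126/4),.07))
a=(at+as_)/2; r=a[:2]-C; print(a,np.linalg.norm(r),"tri",tri((284.6+88.5/4,149.6+124.5/4),(264.6+251.5/4,199.6+147.5/4)))
E
```

```text
[0.58385304 0.01169818 0.05      ] [0.5840246  0.01460844 0.05      ] c [ 0.52657368 -0.2436901   0.07      ] c scene [ 0.52824699 -0.23832898  0.07      ]
[0.58393882 0.01315331 0.05      ] 0.02827083827765241 tri [0.58348832 0.01290114 0.04883004]
```

```bash
python3 - <<'E'
from k import *
A=[.584,.013]
hand.move_gripper(.085,30)
bot.reach([*A,.2],ori(np.pi/2)); bot.servo_line([*A,.08],velocity=.12); bot.servo_line([*A,.047],velocity=.04); st("at")
hand.move_gripper(.058,35); o=st("grip"); z=o["position"][2]
bot.servo_line([*A,z+.008],velocity=.04); st("lift"); bot.servo_line([*C,z+.008],velocity=.08)
zz=z+.008
while zz>z-.002:
    zz-=.001; bot.servo_line([*C,zz],velocity=.03)
    if get_obs()["wrist_force"][2]>1: break
st("placed"); hand.move_gripper(.076,30); st("open")
bot.servo_line([*C,.2],velocity=.15); hand.move_gripper(.085,30)
bot.reach([.42,.15,.3],ori(np.pi/2))
t=snap("top","m1"); s=snap("scene","m2")
# b rim / a rim edges: circles in enlarged top crop
g=cv2.resize(cv2.cvtColor(t[160:215,290:345],7),None,fx=8,fy=8,interpolation=3)
for lo,hi in((76,90),(104,120)):
    c=cv2.HoughCircles(g,cv2.HOUGH_GRADIENT,2,20,param1=80,param2=40,minRadius=lo,maxRadius=hi)
    if c is not None:
        for x,y,r in c[0][:3]: 
            p=((x+.5)/8+289.5,(y+.5)/8+159.5); print(r/8,cast("top",p,.071),cast("top",p,.05))
E
```

```text
at t74.3 [0.5842 0.013  0.0472] F [0.4 0.3 0.8] M [ 0.   -0.08 -0.02] w0.0854 g0.0 q6 -1.55
grip t74.6 [0.5844 0.0129 0.0479] F [-1.8 -0.6  6.7] M [-0.05  0.28  0.03] w0.0654 g36.9 q6 -1.55
lift t75.0 [0.5842 0.0131 0.0562] F [-0.4  0.3 -1.6] M [ 0.02  0.04 -0.02] w0.0650 g41.6 q6 -1.55
placed t77.5 [ 0.5727 -0.0127  0.0488] F [-3.1 -1.2  9.5] M [0.18 0.5  0.09] w0.0651 g42.6 q6 -1.60
open t77.8 [ 0.5725 -0.0127  0.0478] F [-0.  -0.4  0.5] M [-0.03 -0.04  0.04] w0.0757 g0.0 q6 -1.60
11.1 [ 0.57203094 -0.01240551  0.071     ] [ 0.57519421 -0.01189482  0.05      ]
10.55 [ 0.56342501 -0.00963233  0.071     ] [ 0.56641429 -0.00906558  0.05      ]
10.275 [ 0.56545107 -0.01741802  0.071     ] [ 0.56848132 -0.01700867  0.05      ]
14.575 [ 0.56354803 -0.01445486  0.071     ] [ 0.5665398 -0.0139856  0.05     ]
13.75 [ 0.5702019  -0.01245719  0.071     ] [ 0.57332819 -0.01194755  0.05      ]
13.475 [ 0.56857307 -0.02034882  0.071     ] [ 0.57166644 -0.01999872  0.05      ]
```

a+b are back on the platform, near centre. I'll centre b exactly by closing on it from two directions, then nest c with a proper carry height.

```bash
python3 - <<'E'
from k import *
bot.reach([*C,.2],ori(np.pi/2))
for y in(np.pi/2,np.radians(0)):
    bot.reach([*C,.12],ori(y)); hand.move_gripper(.075,20)
    bot.servo_line([*C,.0715],velocity=.1); hand.move_gripper(.045,20); st("squeeze b")
    hand.move_gripper(.075,20); bot.servo_line([*C,.12],velocity=.12); 
bot.servo_line([*C,.2],velocity=.2); hand.move_gripper(.075,30)
P=[.5272,-.241]
pick(P,.068,.032); z=get_obs()["position"][2]
bot.servo_line([*P,.22],velocity=.15); st("lift")
bot.servo_line([*C,.20],velocity=.15,ori=ori(np.pi/2)); bot.servo_line([*C,.145],velocity=.12); st("above b")
zf=z+.022; zz=.145
while zz>zf-.002:
    zz-=.002; bot.servo_line([*C,zz],velocity=.05)
    if get_obs()["wrist_force"][2]>1.5: break
st("stop; expected %.4f"%zf)
E
```

```text
squeeze b t82.9 [ 0.5731 -0.0127  0.0723] F [-0.4  0.9  6. ] M [0.04 0.11 0.  ] w0.0502 g21.6 q6 -1.60
squeeze b t86.4 [ 0.5731 -0.0127  0.0725] F [-1.7  0.5  6.2] M [-0.04  0.24  0.07] w0.0516 g20.5 q6 -0.02
at t91.3 [ 0.527  -0.2409  0.0677] F [ 0.5 -1.  -0.6] M [-0.01  0.02  0.  ] w0.0748 g0.0 q6 -2.00
grip t91.7 [ 0.5275 -0.2412  0.0684] F [-1.5 -0.4  3.5] M [-0.07  0.05 -0.04] w0.0389 g30.1 q6 -2.00
lift t92.8 [ 0.5266 -0.2407  0.219 ] F [ 0.1 -0.1 -2. ] M [-0.04 -0.01  0.02] w0.0391 g30.2 q6 -2.00
above b t95.2 [ 0.5728 -0.0129  0.1452] F [-0.1  1.4 -0.7] M [-0.02  0.01 -0.01] w0.0388 g30.2 q6 -1.60
stop; expected 0.0904 t102.2 [ 0.5733 -0.013   0.0901] F [-2.6 -1.8 10. ] M [-0.32  0.31  0.01] w0.0386 g30.4 q6 -1.60
```

```bash
python3 - <<'E'
from k import *
hand.move_gripper(.052,30); st("open")
bot.servo_line([*C,.22],velocity=.15); hand.move_gripper(.085,45)
bot.reach([.42,.1,.32],ori(np.radians(51.2)))
t=snap("top","n1"); s=snap("scene","n2")
im=np.zeros((600,800,3),np.uint8)
im[:300,:400]=cv2.resize(t[150:225,285:385],None,fx=4,fy=4,interpolation=3); im[300:,:400]=cv2.resize(s[190:265,265:365],None,fx=4,fy=4,interpolation=3)
im[:300,400:]=cv2.resize(t[150:300,140:340],None,fx=2,fy=2); im[300:,400:]=cv2.resize(s[150:300,230:430],None,fx=2,fy=2)
cv2.imwrite("pics/n.png",cv2.convertScaleAbs(im,alpha=1.3))
E
```

```text
open t102.4 [ 0.5724 -0.0127  0.0888] F [-0.1  0.1  0.1] M [0.02 0.02 0.07] w0.0520 g0.0 q6 -1.60
```

View pics/n.png

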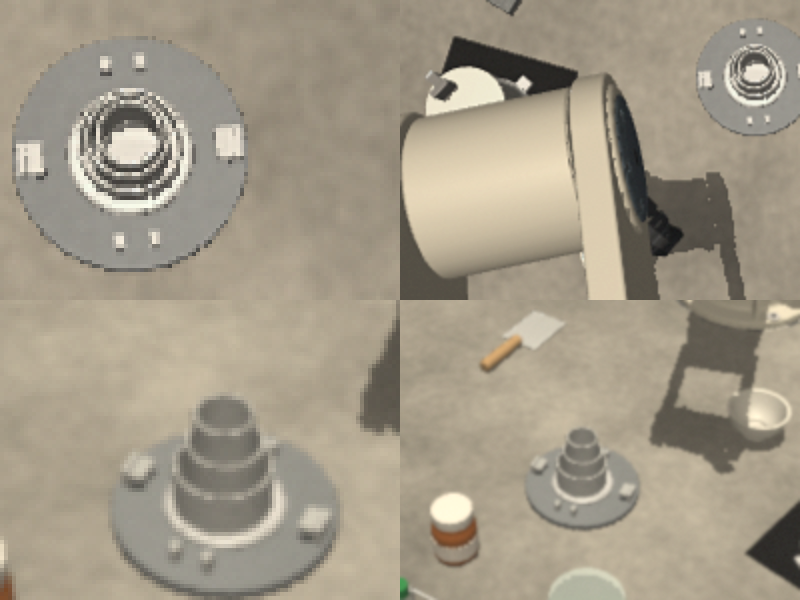

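All three beakers are nested concentrically on the platform and the cover still stands on the mat. Now put the cover back.

```bash
python3 - <<'E'
from k import *
m=np.load("mat.npz"); g0=np.load("grip0.npz"); M=[.513,.318]
bot.reach([*M,.25],m["o"]); bot.servo_line([*M,.175],velocity=.12); bot.servo_line([*M,.148],velocity=.04); st("at")
hand.move_gripper(.040,45); st("squeeze")
bot.servo_line([*M,.17],velocity=.05); st("lift"); bot.servo_line([*M,.31],velocity=.15)
bot.servo_line([*C,.31],velocity=.15,ori=g0["o"]); bot.dwell(.3); st("over")
bot.servo_line([*C,.20],velocity=.1); st(); bot.servo_line([*C,.166],velocity=.05); st("near")
z=.166
while z>.153:
    z-=.001; bot.servo_line([*C,z],velocity=.03)
    F=get_obs()["wrist_force"]
    if F[2]>2: break
st("stop")
E
```

```text
at t107.5 [0.5131 0.3181 0.1481] F [-0.5 -0.2 -0.7] M [ 0.03 -0.   -0.01] w0.0850 g0.0 q6 -0.34
squeeze t108.0 [0.5133 0.3179 0.1496] F [-4.  -3.7 13.8] M [-0.6   0.64  0.05] w0.0423 g45.0 q6 -0.34
lift t108.5 [0.5129 0.318  0.17  ] F [ 0.2 -0.5 -3.6] M [0.05 0.01 0.04] w0.0425 g46.3 q6 -0.34
over t112.3 [ 0.5725 -0.0125  0.31  ] F [-0.3 -0.1 -4.3] M [-0.01 -0.    0.04] w0.0421 g46.3 q6 -0.91
 t113.6 [ 0.573  -0.0127  0.2007] F [ 0.6 -0.7 -3.6] M [ 0.02 -0.02  0.03] w0.0422 g46.3 q6 -0.91
near t114.4 [ 0.5727 -0.0127  0.1661] F [-0.6  0.9 -3.1] M [ 0.01 -0.04 -0.02] w0.0420 g46.3 q6 -0.91
stop t116.9 [ 0.5727 -0.0128  0.1568] F [-3.1 -1.8  6.3] M [-0.07  0.49 -0.04] w0.0420 g47.2 q6 -0.91
```

```bash
python3 - <<'E'
from k import *
turn(-np.radians(45),5)
hand.move_gripper(.052,25); st("ease")   # contact shows springs push out
hand.move_gripper(.058,25); st("ease2")
hand.move_gripper(.066,25); st("open"); hand.move_gripper(.085,25)
bot.servo_line([*C,.27],velocity=.12)
bot.reach([.42,.15,.32],ori(np.radians(51.2))); bot.dwell(.3)
t=snap("top","z1"); s=snap("scene","z2"); r=cv2.imread("pics/top0.png"); r2=cv2.imread("pics/scene0.png")
for n,x,y,ref in(("top",t,t,r),):
    D=np.abs(t.astype(int)-r).max(2); print("cover diff top",D[165:215,285:350].mean(),(D[165:215,285:350]>40).sum())
D=np.abs(s.astype(int)-r2).max(2); print("cover diff scene",D[190:262,290:352].mean(),(D[190:262,290:352]>40).sum())
def tabs(f):
    hs=cv2.cvtColor(f,cv2.COLOR_BGR2GRAY)[165:194,305:330]; return [(int(a)+305,int(b)+165) for b,a in np.argwhere(hs<60)]
for f in(r,t):
    p=np.array(tabs(f)); u=p[p[:,1]<178]; l=p[p[:,1]>=178]; print(len(u),u.mean(0),len(l),l.mean(0))
D=np.abs(t.astype(int)-r).max(2)>40; print("bystander px", {k:int(D[y-25:y+25,x-25:x+25].sum()) for k,(x,y) in dict(jar=(352,122),petri=(282,125),vial=(438,120),spatula=(413,285),brush=(205,127)).items()})
E
```

```text
turn t117.2 [ 0.5728 -0.0128  0.1568] F [-1.3 -0.2 -1.8] M [-0.04  0.02 -0.15] w0.0421 g46.5 q6 -0.76
turn t117.5 [ 0.5728 -0.0128  0.1568] F [ 0.5  0.  -2.3] M [ 0.04 -0.04 -0.01] w0.0422 g46.5 q6 -0.60
turn t117.7 [ 0.5729 -0.0129  0.1568] F [-1.  -1.2 -1.8] M [-0.06 -0.2  -0.08] w0.0422 g46.5 q6 -0.45
turn t118.0 [ 0.5728 -0.0129  0.1568] F [-0.  -0.5 -1.8] M [-0.04 -0.19 -0.06] w0.0425 g46.5 q6 -0.29
turn t118.3 [ 0.5728 -0.013   0.1568] F [ 0.2  0.1 -2.1] M [-0.08 -0.15 -0.03] w0.0424 g46.5 q6 -0.13
ease t118.5 [ 0.5724 -0.0129  0.1565] F [-0.5  0.4 -4.4] M [-0.04 -0.    0.02] w0.0522 g6.2 q6 -0.13
ease2 t118.8 [ 0.5723 -0.0128  0.1565] F [-0.3  1.  -5.1] M [0.08 0.05 0.01] w0.0582 g3.9 q6 -0.13
open t119.0 [ 0.5733 -0.0129  0.1573] F [-0.2 -0.2  0.1] M [ 0.   -0.03 -0.01] w0.0660 g0.0 q6 -0.13
cover diff top 2.5615384615384613 25
cover diff scene 2.1059587813620073 0
16 [315.5 170. ] 11 [318.         192.81818182]
15 [316.         169.66666667] 13 [318.07692308 192.69230769]
bystander px {'jar': 0, 'petri': 0, 'vial': 0, 'spatula': 0, 'brush': 0}
```

The cover's picture matches its initial locked look, with tabs sprung out at the same spots, and the five bystanders I compared haven't moved.

```bash
python3 -c "
from workcell import hand_in
print(hand_in())"
```

```text
the job is handed in; nothing more can be done
None
```

I handed the job in at about 120 s: the three beakers present (a, b, c) are nested on the platform and the cover is back on and locked with both tabs out, though on the first try I knocked beaker c into the stack (about 68 N peak read at the wrist) and had to stand it up and recentre the others, and I did not check the mortar at the end.

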